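# Take the yellow work light off its hook and stand it on the charger

## Task

The yellow work light has run down: lift it up and off its hook on the rack and set it down gently, upright, on the charging pad, centred on the green outline with its long side along the pad's long side, then let go. Leave the blue and red lights hanging where they are.

Things in the scene. Friction and masses are not known exactly. Their poses are not given: they have to be found in the camera images.
- yellow_light: YELLOW cordless work light, hanging on a rack hook. Casing 60 (x) by 130 (y) by 90 mm high, white lens on both faces; on top a rigid handle: level bar along y, 18 mm deep (x), 14 high, 128 long, its middle 152 mm above the origin, opening under it 52 high, 104 wide. About 0.5 kg. Origin: centre of underside (45 mm above the bench while hanging), z up, +x towards the rack's cross tube.
- blue_light: BLUE work light, same shape, origin and axes, on the next or next but one hook (180 mm pitch). Every light's bar lies across a double hook: two bare-metal level prongs along the light's x, 8 mm thick, 66 mm apart, the light's middle midway within 8 mm: room to pinch the bar between them. The rack's cross tube, level with the prongs, is 75 to 95 mm behind the bar (+x).
- red_light: RED work light, same shape, origin and axes, on another hook. Every hook's prongs point to the light's -x (to the robot) and end 27 to 55 mm before the bar's middle in upturned tips 16 mm above the prongs' top. A light comes off by lifting 20 to 40 mm (30 best: bar over the tips, casing still under the prongs), then drawing it 110 mm or more along its own -x; then it is free.
- charger: Charging pad, fixed to the bench between rack and robot: flat black plate 90 mm (x) by 160 mm (y), 12 mm high, with a green outline on top the size of a light's foot. Origin: centre of its underside, z up; the flat top is 12 mm above the origin. A light stands on it with its long side (y) along the pad's long side (y), either face forward.
Not all that is in view belongs to the job. Of the things like the yellow_light, leave any that is turquoise; of the rest the smaller one is meant. What is shaped like the charger but turquoise is not meant.

How it is judged (in metres and radians):
On the way:
1. the yellow light is held in the gripper, off its hook and away from the rack (at least 80 mm from where it hung) (distance of yellow_light from where it was at the start of the episode above 0.08 m and contact force between the fingers and yellow_light above 1 N and height (world z) of yellow_light above 0.02 m), for 0.2 s.
At the end, for the whole second after the job is handed in: The yellow light stands released and at rest on the charging pad: centre within 20 mm of the pad's centre, long side within 15 degrees of the pad's, upright within 7 degrees, its foot on the pad's top; the blue and red lights still hang within 30 mm of where they were (horizontal distance between yellow_light and charger below 0.02 m and z of yellow_light in the frame of charger between 0.008 and 0.018 m and angle between the y axis of yellow_light and the y axis of charger, either way round below 0.26 rad and angle between yellow_light's own z axis and vertical below 0.12 rad and linear speed of yellow_light below 0.03 m/s and contact force between the fingers and yellow_light below 0.1 N and distance of each of blue_light, red_light from where it was at the start of the episode below 0.03 m); the robot touches nothing.
It fails at once if the blue light is shifted more than 30 mm on its hook or knocked off (distance of blue_light from where it was at the start of the episode above 0.03 m).
It fails at once if the red light is shifted more than 30 mm on its hook or knocked off (distance of red_light from where it was at the start of the episode above 0.03 m).
It fails at once if the yellow light is let fall onto the pad from more than 20 mm above it (horizontal distance between yellow_light and charger below 0.06 m and z of yellow_light in the frame of charger above 0.032 m and contact force between the fingers and yellow_light below 0.05 N).
It also fails if it takes over 38 s, if anything falls off the work surface, if the arm or the gripper's body presses on something with over 40 N, if the wrist force passes 120 N, or if a joint passes its speed limit or range.

## Robot

A 6-joint arm with a two-finger parallel gripper is mounted at the origin on the work surface. World frame = base frame: x ahead of the robot, y to its left, z up, the work surface at z = 0. Lengths are in m, angles in degrees, forces in N, time in s.
With the tool pointing down it reaches from about 0.3 to 0.75 m from the base axis. Payload 8.5 kg.
Tool frame: the origin (TCP) lies midway between the tips of the shut fingers; the grasp point (between the pads) lies 19 mm behind it; z points along the fingers, y is the line along which they close (so a half turn about z gives the same grasp; the last joint's range is limited). The gripper opens to 85 mm and grips with 20 to 120 N. Pads are 22 mm wide; open, the fingers measure 114 mm over their backs; the gripper's body (76 mm by 85 mm) begins 54 mm behind the grasp point. The pads swing forward as they close: fully open they stand 13 mm farther back than shut.
Start: joints at [-76.736, 21.807, 74.336, -0, 83.858, -12.336], TCP at [0.238, -0.496, 0.206] pointing down, gripper open.
Joint ranges: [-178.18, 178.18], [-50.72, 133.34], [12.68, 142.11], [-81.47, 261.47], [9.98, 163.14], [-165.26, 165.26]. Speed limits (degrees/s): [136.94, 136.94, 180, 180, 180, 180].

## Interface

Orientations are given as a 3x3 rotation matrix whose columns are the frame's x, y, z axes.
In Python, from rig import monitor, optics, close_job, models gives the robot as it stands.
- The arm moves only by the tool step_arm, never from a script. Its arguments are lists of equal length, an entry for each row: "fingers": the closure, from -1 (fully open) to 1 (shut); "travel": the shift along the tool's x, y, z scaled (see below), a list of three; "twist": the turn about the tool's z scaled (see below). In form: {"fingers": [fingers, ...], "travel": [[tx, ty, tz], ...], "twist": [twist, ...]}. A call has 1 to 10 rows; each row shifts and turns the commanded pose from where the row before left it, along the tool's axes as they then stand; what a row does not reach is not made up. The controller multiplies each number of a shift by 100 mm and each number of a turn by pi rad. A row lasts 1/8 s, in which the tool goes at most 62.5 mm and 10.7 degrees, less where a joint would pass 70% of its speed; a pose out of reach is approached as far as the arm can. A call with a number of a shift or a turn outside -1 to 1 is refused whole. A call with a gripper value outside its range is refused whole. The fingers move at their own pace and stop on an object; "force" is the grip in N (left out, the last holds). Time passes only in rows, so rows that do not move let the fingers close. It gives the time, the measured TCP pose, the force, the opening and the grip force at its end, in the units of the state.
- monitor.observe(): the state, without advancing time (a new reading comes with each control period).
- optics.get_image(name): name is "side" or "top"; returns (picture, depth): 400x640x3 uint8, blue, green, red; 400x640 float32, m along the optical axis (not along the pixel's ray), 0 where there is no reading.
- optics.get_calibration(name): a dict with "vertical_fov" (degrees; the focal length in pixels is half the picture's height over the tangent of half this angle, whatever the lens; pixels are square), "cx", "cy" (the principal point, pixels), "distortion" ([k1, k2, p1, p2, k3] as OpenCV has them; the pictures are not rectified), "world_from_camera" (4x4, takes a point from camera to world coordinates). Camera axes: x right, y up, looking along -z (the intrinsics and any distortion apply to the point x, -y, -z); pixel columns grow to the right and rows downward; lengths in m; the calibration is good to about 2 mm. A picture is of the moment at which its call begins. get_calibration takes no time and is no camera call.
- close_job(): hands the job in; it is judged then, once.
Trained networks look in the newest picture that a camera, given by its name, has taken for a name from the list of things; names that differ only in an ending like _2 or _b are one class to them, and where a whole thing is asked for, a point or a joint stands for the part that bears it (a point fixed in the world has none). Each returns a list of dicts, best first, with "confidence" (0 to 1); they miss things now and then, are a little off and sometimes report something else, mostly with a low value. They report only what shows in the picture. A call takes as long as a camera call. They do not tell look-alikes from the thing itself.
- models.trace(camera, query): "mask" (400x640 bool, what is visible of it) and "point" ([column, row] in pixels, amid what is visible of it).
- models.landmark_of(camera, query): "point" ([column, row] in pixels: a listed point, or the origin of a listed thing).
The state is a dict: "time_s": time; "q": joint angles; "qvel": joint speeds; "joint_efforts": joint torques, N m; "position": TCP position; "tool_rot": TCP orientation; "ft_force": force on the tool from outside, world axes, zero at the start; "wrist_torque": the same for the moment, N m; "grip_width": finger opening in m; "gripper_force": force on a finger pad.
Only numpy, scipy, OpenCV 4.12 (cv2) and the standard library are available. Lean on these libraries where they do the work, as an engineer would, in place of code of your own. Each camera call takes 0.05 s, during which the arm holds its last target. There are 200 camera calls.

## Working session

There is one attempt and no reset: what is moved stays moved. The work goes in short steps, Python scripts to look and compute and a tool call to move; the robot and the scene stay as the last step left them, time stands still between calls to the robot, and variables do not carry over. Pictures are saved under pics/ and viewed, at most 10 in all, crops included, and the job is handed in when it is done.

Besides the shell and the picture viewer there is one more tool, called after ">>>" as a command line: name --pt "numbers of a row" for each row, then --argument value for the rest. step_arm: Moves the arm, as the interface text tells. Its arguments: {"type":"object","properties":{"fingers":{"type":"array","items":{"type":"number"}},"travel":{"type":"array","items":{"type":"array","items":{"type":"number"}}},"twist":{"type":"array","items":{"type":"number"}},"force":{"type":"number"}},"required":["fingers","travel","twist"]}

```bash
mkdir -p pics
cat > h.py <<'E'
import numpy as np, cv2
from rig import monitor, optics, close_job, models
def K(n):
    c=optics.get_calibration(n); f=200/np.tan(np.radians(c["vertical_fov"])/2)
    return np.array([[f,0,c["cx"]],[0,f,c["cy"]],[0,0,1]]),np.array(c["distortion"],float),np.array(c["world_from_camera"])
def world(n,px,d):
    k,D,T=K(n); px=np.asarray(px,float).reshape(-1,1,2)
    u=cv2.undistortPoints(px,k,D).reshape(-1,2); d=np.asarray(d,float).reshape(-1,1)
    p=np.c_[u[:,:1]*d,-u[:,1:]*d,-d]
    return p@T[:3,:3].T+T[:3,3]
def maskpts(n,m,dep):
    v,u=np.nonzero(m&(dep>0)); return world(n,np.c_[u,v],dep[v,u])
E
python3 - <<'E'
from h import *
for n in("side","top"):
    im,d=optics.get_image(n); cv2.imwrite(f"pics/{n}0.png",im); np.savez(f"{n}0.npz",im=im,d=d)
    print(n,np.round(K(n)[2],3).tolist(),K(n)[0][0,0])
    for q in("yellow_light","blue_light","red_light","charger"):
        for r in models.trace(n,q):
            P=maskpts(n,r["mask"],d)
            print(q,round(r["confidence"],2),np.round(r["point"]),r["mask"].sum(),np.round(np.median(P,0),3) if len(P) else None, np.round(np.percentile(P,[3,97],axis=0),3).tolist() if len(P) else None)
s=monitor.observe();print(s["time_s"],s["position"],np.round(s["tool_rot"],3).tolist())
E
```

```text
side [[-0.707, 0.443, -0.551, 0.036], [-0.707, -0.447, 0.548, 0.531], [-0.004, 0.777, 0.629, 0.667], [0.0, 0.0, 0.0, 1.0]] 449.9786525657634
yellow_light 0.82 [365. 354.] 11888 [0.249 0.247 0.118] [[0.183, 0.187, 0.059], [0.311, 0.31, 0.208]]
yellow_light 0.72 [245. 227.] 4942 [0.574 0.208 0.13 ] [[0.557, 0.134, 0.051], [0.611, 0.26, 0.204]]
yellow_light 0.55 [233. 158.] 2108 [0.831 0.047 0.089] [[0.802, -0.023, 0.014], [0.873, 0.101, 0.159]]
yellow_light 0.28 [310. 184.] 3661 [0.589 0.032 0.128] [[0.569, -0.046, 0.054], [0.624, 0.079, 0.204]]
blue_light 0.65 [358. 143.] 2456 [ 0.618 -0.147  0.128] [[0.599, -0.226, 0.055], [0.647, -0.102, 0.204]]
red_light 0.85 [312. 183.] 3727 [0.589 0.032 0.127] [[0.569, -0.047, 0.051], [0.624, 0.079, 0.204]]
charger 0.68 [370. 258.] 2772 [0.433 0.016 0.013] [[0.39, -0.067, 0.002], [0.484, 0.086, 0.015]]
top [[0.021, 0.998, -0.057, 0.462], [-1.0, 0.02, -0.019, 0.012], [-0.018, 0.058, 0.998, 1.335], [0.0, 0.0, 0.0, 1.0]] 480.5669545381637
yellow_light 0.9 [327.  86.] 1465 [0.83  0.036 0.09 ] [[0.804, -0.021, 0.012], [0.854, 0.095, 0.162]]
yellow_light 0.83 [246. 300.] 2565 [0.27  0.226 0.118] [[0.209, 0.166, 0.015], [0.334, 0.283, 0.21]]
yellow_light 0.63 [259. 176.] 1328 [0.584 0.191 0.136] [[0.558, 0.131, 0.069], [0.618, 0.255, 0.207]]
blue_light 0.7 [402. 164.] 1333 [ 0.628 -0.163  0.136] [[0.6, -0.228, 0.079], [0.663, -0.102, 0.207]]
red_light 0.96 [331. 171.] 1377 [0.594 0.013 0.136] [[0.569, -0.047, 0.004], [0.631, 0.074, 0.207]]
charger 0.68 [411. 282.] 1956 [ 0.31  -0.207  0.013] [[0.267, -0.283, 0.006], [0.353, -0.134, 0.018]]
charger 0.55 [332. 238.] 2033 [0.437 0.007 0.013] [[0.39, -0.068, 0.0], [0.483, 0.084, 0.018]]
0.5 [ 0.2376163  -0.49598341  0.20589385] [[0.902, 0.432, -0.0], [0.432, -0.902, 0.0], [0.0, -0.0, -1.0]]
```

View pics/side0.png

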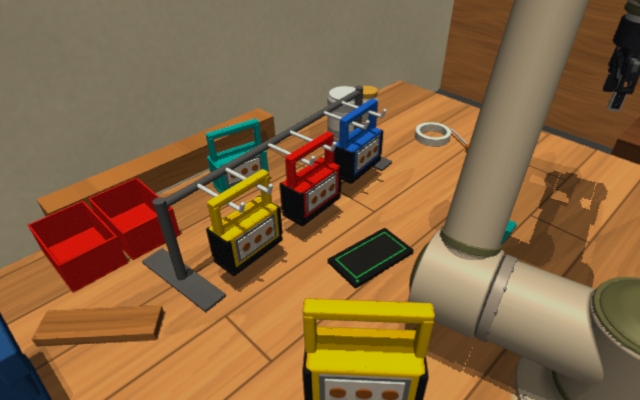

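View pics/top0.png

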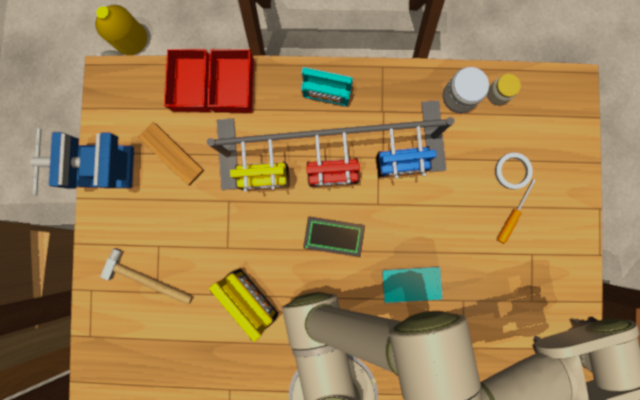

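The top view shows these things that could be taken for the yellow light: yellow hanging (259,176), a larger yellow one standing on the bench (246,300), and a turquoise one (327,86). The turquoise is excluded, and of the two yellows the smaller is the hanging one, so I choose that. For the pad, the black one with the green outline (334,236) is the charger, and the turquoise plate (411,283) is not. Next I measure the bar, prongs and pad in both views and check a close crop.

Run:
```python
from h import *
crops=[]
for n,c in(("side",(160,140,340,300)),("top",(190,100,390,260))):
    z=np.load(n+"0.npz"); im,d=z["im"],z["d"]
    x0,y0,x1,y1=c; cr=cv2.resize(im[y0:y1,x0:x1],(400,int((y1-y0)*400/(x1-x0))),interpolation=cv2.INTER_CUBIC); crops.append(cr[:320])
    v,u=np.mgrid[:400,:640]; P=world(n,np.c_[u.ravel(),v.ravel()],d.ravel()).reshape(400,640,3)
    hsv=cv2.cvtColor(im,cv2.COLOR_BGR2HSV); H,S,V=hsv[...,0],hsv[...,1],hsv[...,2]; X,Y,Z=P[...,0],P[...,1],P[...,2]
    near=lambda x,y,r:(d>0)&(np.hypot(X-x,Y-y)<r)
    def rect(m,l):
        p=P[m]; r=cv2.minAreaRect(p[:,:2].astype(np.float32)); b=cv2.boxPoints(r)
        e=b[1]-b[0] if np.linalg.norm(b[1]-b[0])>np.linalg.norm(b[2]-b[1]) else b[2]-b[1]
        a=np.degrees(np.arctan2(e[1],e[0]))%180
        print(n,l,m.sum(),"c",np.round(r[0],4),"size",np.round(r[1],3),"long ang",round(a,1),"z pct",np.round(np.percentile(p[:,2],[5,50,95]),4))
    yel=(H>20)&(H<35)&(S>120)&(V>60)
    rect(yel&near(.58,.19,.1)&(Z>.19),"Y bar top")
    rect(yel&near(.26,.23,.12)&(Z>.19),"big Y bar")
    rect((H>50)&(H<75)&(S>100)&(V>60)&near(.435,.01,.12)&(Z<.04),"green")
    rect((V<70)&near(.435,.01,.12)&(Z<.04)&(Z>.006),"pad")
    g=(S<60)&(V>120)&near(.6,.19,.11)&(Z>.16)&(Z<.22)
    p=P[g]; print(n,"prongs",len(p)); 
    if len(p): 
        for lo in np.arange(.13,.26,.01):
            q=p[(p[:,1]>=lo)&(p[:,1]<lo+.01)]
            if len(q)>3: print("  y",round(lo,2),len(q),"x",np.round([q[:,0].min(),q[:,0].max()],3),"z",np.round([q[:,2].min(),np.median(q[:,2]),q[:,2].max()],3))
cv2.imwrite("pics/crop1.png",np.hstack([c[:min(x.shape[0] for x in crops)] for c in crops]))
```

```text
side Y bar top 765 c [0.5743 0.193 ] size [0.054 0.128] long ang 97.1 z pct [0.1931 0.2028 0.205 ]
side big Y bar 2707 c [0.2578 0.2369] size [0.166 0.026] long ang 42.1 z pct [0.1944 0.2065 0.2083]
side green 387 c [0.4348 0.0071] size [0.144 0.077] long ang 82.1 z pct [0.0109 0.0128 0.0148]
side pad 2156 c [0.4356 0.0076] size [0.16 0.09] long ang 82.0 z pct [0.0096 0.0127 0.0146]
side prongs 281
  y 0.15 47 x [0.551 0.622] z [0.187 0.19  0.206]
  y 0.16 79 x [0.568 0.671] z [0.185 0.189 0.192]
  y 0.21 6 x [0.543 0.569] z [0.189 0.204 0.207]
  y 0.22 88 x [0.544 0.657] z [0.185 0.19  0.206]
  y 0.23 56 x [0.617 0.663] z [0.185 0.189 0.192]
top Y bar top 417 c [0.5901 0.1949] size [0.019 0.127] long ang 94.8 z pct [0.1991 0.2041 0.2078]
top big Y bar 794 c [0.2587 0.2364] size [0.168 0.026] long ang 42.2 z pct [0.1976 0.2068 0.2102]
top green 258 c [0.4369 0.01  ] size [0.141 0.074] long ang 85.2 z pct [0.0077 0.0129 0.0173]
top pad 695 c [0.4375 0.0084] size [0.122 0.052] long ang 82.6 z pct [0.0086 0.0132 0.0174]
top prongs 256
  y 0.15 44 x [0.551 0.62 ] z [0.184 0.191 0.209]
  y 0.16 82 x [0.579 0.671] z [0.185 0.189 0.196]
  y 0.21 8 x [0.545 0.559] z [0.188 0.2   0.212]
  y 0.22 73 x [0.545 0.663] z [0.18  0.19  0.208]
  y 0.23 46 x [0.603 0.665] z [0.184 0.19  0.195]
```

View pics/crop1.png

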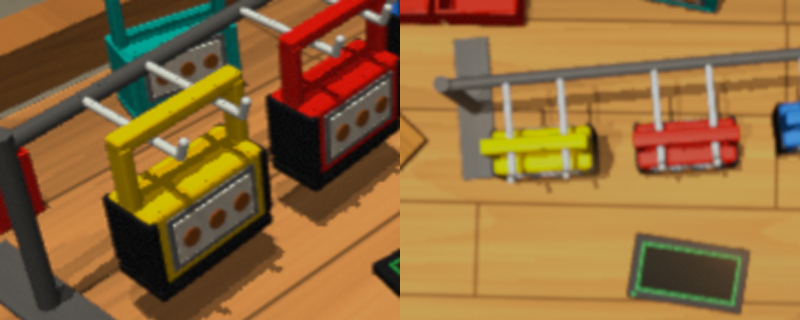

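The crops confirm the choice. The hanging yellow light has its bar across two prongs (side crop tips at about (182,150) and (245,107)), there is clear room between them, and the black pad with the green outline is in front. I'll do one refinement of the bar, prong and tube fit, then move.

Run:
```python
from h import *
def line(p):
    f=cv2.fitLine(p[:,:2].astype(np.float32),cv2.DIST_HUBER,0,1e-3,1e-3).ravel(); return f[2:],np.degrees(np.arctan2(f[1],f[0]))%180
for n in("side","top"):
    z=np.load(n+"0.npz"); im,d=z["im"],z["d"]
    v,u=np.mgrid[:400,:640]; P=world(n,np.c_[u.ravel(),v.ravel()],d.ravel()).reshape(400,640,3)
    H,S,V=cv2.split(cv2.cvtColor(im,cv2.COLOR_BGR2HSV)); X,Y,Z=P[...,0],P[...,1],P[...,2]
    m=(H>20)&(H<35)&(S>120)&(V>60)&(np.hypot(X-.58,Y-.19)<.1)&(Z>.2)&(Z<.215)&(d>0)
    p=P[m]; c,a=line(p); e=np.array([np.cos(np.radians(a)),np.sin(np.radians(a))]); t=(p[:,:2]-c)@e; w=(p[:,:2]-c)@np.array([-e[1],e[0]])
    print(n,"bar ang",a.round(1),"mid",np.round(c+e*(np.percentile(t,1)+np.percentile(t,99))/2,4),"len",np.ptp(t).round(3),"w pct",np.percentile(w,[2,50,98]).round(4),"z",np.percentile(p[:,2],[10,50,90]).round(4))
    g=(S<60)&(V>120)&(np.hypot(X-.6,Y-.19)<.11)&(Z>.18)&(Z<.197)&(d>0)
    for s in(0,1):
        q=P[g&((Y>.2)==s)]; c,a=line(q); e=np.array([np.cos(np.radians(a)),np.sin(np.radians(a))]); print("prong",s,len(q),"at x=.585: y",(c[1]+(.585-c[0])*e[1]/e[0]).round(4),"ang",a.round(1),"x",np.round([q[:,0].min(),q[:,0].max()],3))
    t=P[(S<90)&(V<110)&(Z>.17)&(Z<.215)&(X>.62)&(X<.75)&(abs(Y)<.28)]; c,a=line(t); print("tube",len(t),c.round(3),a.round(1))
```

```text
side bar ang 94.0 mid [0.5883 0.1957] len 0.128 w pct [-0.0112  0.0003  0.0073] z [0.2017 0.2036 0.2048]
prong 0 119 at x=.585: y 0.1599 ang 5.5 x [0.558 0.671]
prong 1 135 at x=.585: y 0.2261 ang 6.1 x [0.551 0.663]
tube 1547 [0.689 0.013] 96.1
top bar ang 94.5 mid [0.5899 0.1955] len 0.127 w pct [-0.0086  0.      0.0086] z [0.2017 0.2043 0.2069]
prong 0 118 at x=.585: y 0.1583 ang 6.2 x [0.559 0.671]
prong 1 118 at x=.585: y 0.2247 ang 6.3 x [0.551 0.665]
tube 847 [ 0.699 -0.065] 96.2
```

>>> step_arm --fingers '[-1,-1,-1,-1,-1,-1,-1,-1,-1,-1]' --pt "0 0 -0.5" --pt "0 0 -0.5" --pt "0 0 -0.4" --pt "0 0 0" --pt "0 0 0" --pt "0 0 0" --pt "0 0 0" --pt "0 0 0" --pt "0 0 0" --pt "0 0 0" --twist '[0,0,0,-0.055,-0.055,-0.055,-0.055,-0.055,-0.055,-0.055]'

```text
time_s: 1.75
position: [0.2376, -0.496, 0.3459]
tool_rot: [[-0.091, 0.996, -0.0], [0.996, 0.091, 0.0], [0.0, -0.0, -1.0]]
ft_force: [-0.2, 0.4, 0.3]
grip_width: 0.0858
gripper_force: 0.0
```

>>> step_arm --fingers '[-1,-1,-1,-1,-1,-1,-1,-1,-1,-1]' --pt "0.51 0.225 0" --pt "0.51 0.225 0" --pt "0.51 0.225 0" --pt "0.51 0.225 0" --pt "0.51 0.225 0" --pt "0.51 0.225 0" --pt "0.51 0.225 0" --pt "0.51 0.225 0" --pt "0.51 0.225 0" --pt "0.51 0.225 0" --twist '[0,0,0,0,0,0,0,0,0,0]'

```text
time_s: 3.0
position: [0.4185, 0.0332, 0.3462]
tool_rot: [[-0.085, 0.996, 0.001], [0.996, 0.085, -0.0], [-0.0, 0.001, -1.0]]
ft_force: [-0.0, -0.8, -0.5]
grip_width: 0.0852
gripper_force: 0.0
```

>>> step_arm --fingers '[-1,-1,-1,-1,-1]' --pt "0.51 0.225 0" --pt "0.51 0.225 0" --pt "0.51 0.225 0" --pt "0 0.4 0.2" --pt "0 0 0" --twist '[0,0,0,0,0]'

```text
time_s: 3.62
position: [0.5133, 0.1935, 0.3231]
tool_rot: [[-0.086, 0.996, -0.005], [0.996, 0.086, -0.001], [-0.0, -0.005, -1.0]]
ft_force: [-0.8, 0.2, -0.1]
grip_width: 0.0854
gripper_force: 0.0
```

>>> step_arm --fingers '[-1,-1,-1,-1,-1]' --pt "-0.03 0.38 -0.1" --pt "-0.03 0.37 0" --pt "0 0 0.5" --pt "0 0 0.4" --pt "0 0 0" --twist '[0,0,0,0,0]'

```text
time_s: 4.25
position: [0.5862, 0.1929, 0.2442]
tool_rot: [[-0.085, 0.996, -0.005], [0.996, 0.085, -0.001], [-0.0, -0.005, -1.0]]
ft_force: [-0.1, 0.5, 2.2]
grip_width: 0.0855
gripper_force: 0.0
```

Run:
```python
from h import *
s=monitor.observe();print(s["position"],np.round(s["tool_rot"],3).tolist())
im,d=optics.get_image("side"); cv2.imwrite("pics/a.png",cv2.resize(im[80:320,120:440],(800,600),interpolation=cv2.INTER_CUBIC))
```

```text
[0.58621076 0.19293992 0.24419799] [[-0.085, 0.996, -0.005], [0.996, 0.085, -0.001], [-0.0, -0.005, -1.0]]
```

View pics/a.png

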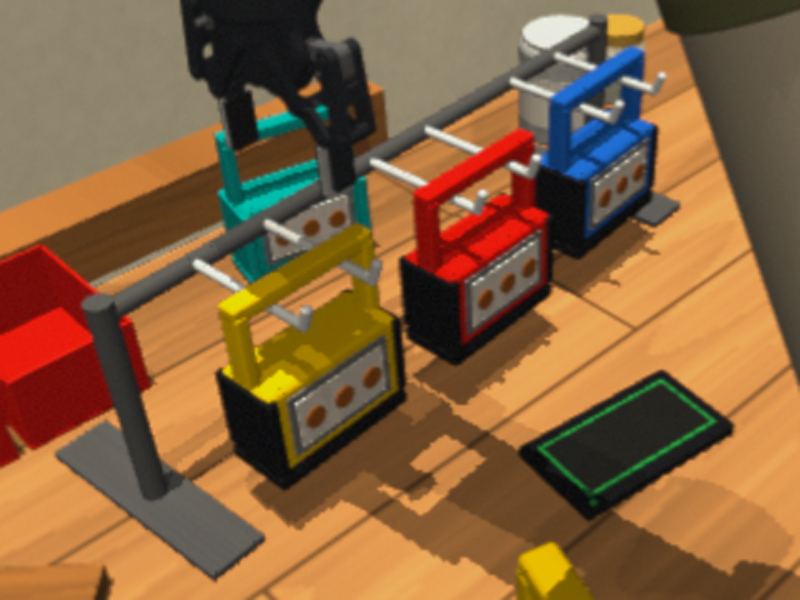

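The fingers straddle the yellow bar from above: the rear finger is at about (240,120), the front one at (340,165), and the bar is at (295,265). I'll narrow them a little, lower and grip.

>>> step_arm --fingers '[-0.4,-0.4,-0.4,-0.4,-0.4]' --pt "0.01 0.03 0.15" --pt "0 0 0.2" --pt "0 0 0.2" --pt "0 0 0.12" --pt "0 0 0" --twist '[0,0,0,0,0]' --force 60

```text
time_s: 4.92
position: [0.5905, 0.1947, 0.1788]
tool_rot: [[-0.085, 0.996, -0.0], [0.996, 0.085, -0.0], [-0.0, -0.0, -1.0]]
ft_force: [0.2, 0.3, 0.8]
grip_width: 0.06
gripper_force: 0.0
```

>>> step_arm --fingers '[1,1,1,1,1,1]' --pt "0 0 0" --pt "0 0 0" --pt "0 0 0" --pt "0 0 0" --pt "0 0 0" --pt "0 0 0" --twist '[0,0,0,0,0,0]' --force 60

```text
time_s: 5.68
position: [0.5904, 0.1946, 0.1789]
tool_rot: [[-0.085, 0.996, -0.0], [0.996, 0.085, -0.0], [-0.0, -0.0, -1.0]]
ft_force: [0.5, 0.3, -0.0]
grip_width: -0.0
gripper_force: 0.0
```

Run:
```python
from h import *
s=monitor.observe();print(s["position"],s["q"],s["grip_width"])
im,d=optics.get_image("side");im2,d2=optics.get_image("top")
a=cv2.resize(im[100:300,160:320],(480,600),interpolation=cv2.INTER_CUBIC);b=cv2.resize(im2[100:300,220:325],(315,600),interpolation=cv2.INTER_CUBIC)
cv2.imwrite("pics/b.png",np.hstack([a,b]))
for n,i,dd in(("side",im,d),("top",im2,d2)):
    v,u=np.mgrid[:400,:640]; P=world(n,np.c_[u.ravel(),v.ravel()],dd.ravel()).reshape(400,640,3); H,S,V=cv2.split(cv2.cvtColor(i,cv2.COLOR_BGR2HSV))
    m=(H>20)&(H<35)&(S>120)&(V>60)&(np.hypot(P[...,0]-.58,P[...,1]-.19)<.1)&(P[...,2]>.197); p=P[m]; print(n,len(p),np.percentile(p,[2,50,98],axis=0).round(4).tolist())
```

```text
[0.59043934 0.19464711 0.17891972] [ 7.35159785e+00  3.01569264e+01  6.47594590e+01 -8.70836936e-04
  8.50861874e+01  2.45381884e+00] -2.181055362025525e-05
side 532 [[0.5777, 0.1346, 0.1973], [0.5861, 0.208, 0.2031], [0.6006, 0.2577, 0.2054]]
top 120 [[0.5488, 0.1274, 0.1989], [0.5917, 0.1476, 0.2045], [0.6022, 0.2025, 0.4631]]
```

View pics/b.png

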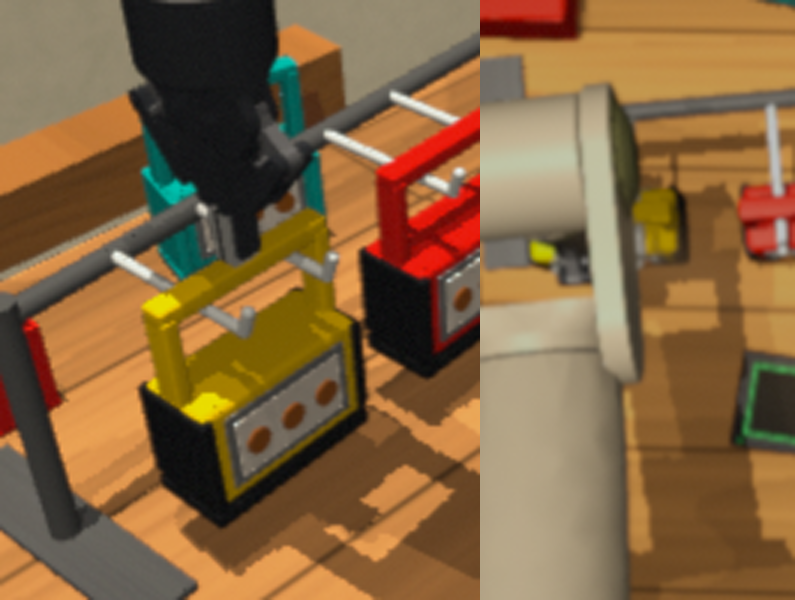

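Run:
```python
from h import *
im,d=optics.get_image("side")
v,u=np.mgrid[:400,:640]; P=world("side",np.c_[u.ravel(),v.ravel()],d.ravel()).reshape(400,640,3); H,S,V=cv2.split(cv2.cvtColor(im,cv2.COLOR_BGR2HSV))
m=(V<75)&(np.hypot(P[...,0]-.59,P[...,1]-.19)<.07)&(P[...,2]>.17)
for lo in np.arange(.17,.30,.008):
    q=P[m&(P[...,2]>=lo)&(P[...,2]<lo+.008)&(u>222)&(u<262)]
    if len(q): print(round(lo,3),len(q),"x",np.percentile(q[:,0],[3,50,97]).round(3),"y",np.percentile(q[:,1],[3,50,97]).round(3))
for r in range(160,192,3): print(r,[tuple(np.round(P[r,c],3)) for c in (236,240,244)], im[r,240])
```

```text
0.202 4 x [0.584 0.591 0.598] y [0.191 0.203 0.205]
0.21 34 x [0.576 0.579 0.59 ] y [0.187 0.198 0.205]
0.218 44 x [0.576 0.578 0.59 ] y [0.186 0.196 0.205]
0.226 46 x [0.576 0.578 0.59 ] y [0.186 0.196 0.205]
0.234 31 x [0.576 0.581 0.595] y [0.187 0.2   0.205]
0.242 32 x [0.572 0.581 0.599] y [0.198 0.204 0.207]
0.25 119 x [0.557 0.578 0.603] y [0.183 0.203 0.207]
0.258 83 x [0.551 0.576 0.601] y [0.182 0.203 0.207]
0.266 122 x [0.544 0.574 0.595] y [0.183 0.202 0.211]
0.274 105 x [0.538 0.573 0.595] y [0.181 0.203 0.211]
0.282 136 x [0.53  0.566 0.595] y [0.184 0.202 0.21 ]
0.29 162 x [0.528 0.547 0.596] y [0.182 0.2   0.21 ]
0.298 127 x [0.534 0.563 0.594] y [0.184 0.202 0.212]
160 [(np.float64(0.574), np.float64(0.202), np.float64(0.268)), (np.float64(0.589), np.float64(0.186), np.float64(0.253)), (np.float64(0.55), np.float64(0.202), np.float64(0.279))] [23 23 21]
163 [(np.float64(0.576), np.float64(0.202), np.float64(0.261)), (np.float64(0.576), np.float64(0.194), np.float64(0.257)), (np.float64(0.55), np.float64(0.203), np.float64(0.274))] [22 20 20]
166 [(np.float64(0.576), 
[... 1002 characters left out ...]
.float64(0.577), np.float64(0.199), np.float64(0.222)), (np.float64(0.578), np.float64(0.191), np.float64(0.218))] [22 22 19]
184 [(np.float64(0.582), np.float64(0.204), np.float64(0.217)), (np.float64(0.576), np.float64(0.2), np.float64(0.218)), (np.float64(0.58), np.float64(0.19), np.float64(0.21))] [20 20 20]
187 [(np.float64(0.583), np.float64(0.205), np.float64(0.21)), (np.float64(0.585), np.float64(0.196), np.float64(0.204)), (np.float64(0.584), np.float64(0.188), np.float64(0.201))] [69 83 89]
190 [(np.float64(0.584), np.float64(0.205), np.float64(0.203)), (np.float64(0.582), np.float64(0.198), np.float64(0.201)), (np.float64(0.583), np.float64(0.19), np.float64(0.196))] [  1  95 122]
```

The depth image shows the shut fingertips ending at z≈0.207, just above the bar top at 0.204, while the reported TCP z is 0.179. So the tool really sits about 28 mm higher than reported, and x, y agree. I'll reopen, go down the missing 28 mm in small steps watching the force, and grip.

>>> step_arm --fingers '[-0.4,-0.4,-0.4,-0.4,-0.4,-0.4,-0.4,-0.4]' --pt "0 0 0" --pt "0 0 0" --pt "0 0 0" --pt "0 0 0" --pt "0 0 0.1" --pt "0 0 0.1" --pt "0 0 0.08" --pt "0 0 0" --twist '[0,0,0,0,0,0,0,0]' --force 60

```text
time_s: 6.82
position: [0.5901, 0.1946, 0.15]
tool_rot: [[-0.085, 0.996, -0.002], [0.996, 0.085, -0.0], [-0.0, -0.002, -1.0]]
ft_force: [-0.5, -0.4, -0.2]
grip_width: 0.0596
gripper_force: 0.0
```

Run:
```python
from h import *
s=monitor.observe();print(s["position"],s["ft_force"],s["grip_width"])
im,d=optics.get_image("side")
a=cv2.resize(im[100:300,160:320],(480,600),interpolation=cv2.INTER_CUBIC);cv2.imwrite("pics/c.png",a)
v,u=np.mgrid[:400,:640]; P=world("side",np.c_[u.ravel(),v.ravel()],d.ravel()).reshape(400,640,3); V=im.max(2)
m=(V<75)&(np.hypot(P[...,0]-.56,P[...,1]-.19)<.05)&(P[...,2]>.15)&(P[...,0]<.575)
for lo in np.arange(.15,.24,.008):
    q=P[m&(P[...,2]>=lo)&(P[...,2]<lo+.008)]
    if len(q): print(round(lo,3),len(q),"x",np.percentile(q[:,0],[3,50,97]).round(3),"y",np.percentile(q[:,1],[3,50,97]).round(3))
```

```text
[0.59009473 0.19460003 0.14996202] [-0.53514279 -0.36125508 -0.24081467] 0.05955696059452032
0.174 2 x [0.555 0.555 0.555] y [0.183 0.186 0.189]
0.182 7 x [0.548 0.55  0.554] y [0.185 0.196 0.198]
0.19 36 x [0.546 0.548 0.552] y [0.184 0.193 0.198]
0.198 35 x [0.545 0.547 0.552] y [0.184 0.193 0.198]
0.206 27 x [0.546 0.548 0.553] y [0.185 0.194 0.198]
0.214 20 x [0.545 0.549 0.558] y [0.195 0.198 0.203]
0.222 36 x [0.53  0.547 0.553] y [0.179 0.201 0.205]
0.23 125 x [0.528 0.533 0.561] y [0.179 0.197 0.203]
0.238 77 x [0.526 0.536 0.563] y [0.18  0.2   0.208]
```

View pics/c.png

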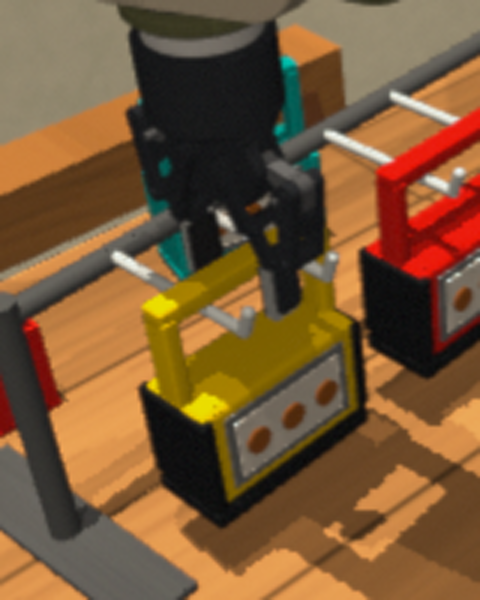

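The front finger (280,290) now reaches down past the bar between the prongs, with its tip at z≈0.18, and the rear finger is behind the bar. Now I grip.

>>> step_arm --fingers '[1,1,1,1,1,1]' --pt "0 0 0" --pt "0 0 0" --pt "0 0 0" --pt "0 0 0" --pt "0 0 0" --pt "0 0 0" --twist '[0,0,0,0,0,0]' --force 70

```text
time_s: 7.62
position: [0.5907, 0.1947, 0.1514]
tool_rot: [[-0.085, 0.996, 0.001], [0.996, 0.085, 0.0], [0.0, 0.001, -1.0]]
ft_force: [0.2, -0.6, 4.9]
grip_width: 0.017
gripper_force: 68.8
```

>>> step_arm --fingers '[1,1,1,1]' --pt "0 0 -0.1" --pt "0 0 -0.1" --pt "0 0 -0.1" --pt "0 0 0" --twist '[0,0,0,0]'

```text
time_s: 8.12
position: [0.5907, 0.1948, 0.1818]
tool_rot: [[-0.085, 0.996, 0.002], [0.996, 0.085, 0.0], [0.0, 0.002, -1.0]]
ft_force: [1.5, 0.0, -4.9]
grip_width: 0.0168
gripper_force: 68.7
```

Run:
```python
from h import *
s=monitor.observe();print(s["position"],s["ft_force"],s["grip_width"])
im,d=optics.get_image("side");cv2.imwrite("pics/d.png",cv2.resize(im[100:300,160:320],(480,600),interpolation=cv2.INTER_CUBIC))
```

```text
[0.59073326 0.19475082 0.18184191] [ 1.48078465  0.045363   -4.87766389] 0.01680061113443343
```

View pics/d.png

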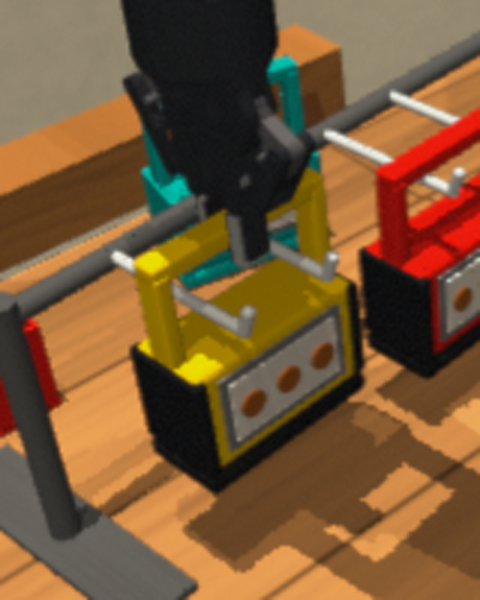

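The light has lifted cleanly: the bar is above the prong tips at (245,315) and (328,262), and the force is −4.9 N, which matches its weight. Now I draw it along the rack's −x.

>>> step_arm --fingers '[1,1,1,1,1,1,1]' --pt "0 -0.15 0" --pt "-0.005 -0.2 0" --pt "-0.005 -0.25 0" --pt "-0.005 -0.25 0" --pt "-0.005 -0.25 0" --pt "-0.005 -0.2 0" --pt "0 0 0" --twist '[0,0,0,0,0,0,0]'

```text
time_s: 9.05
position: [0.46, 0.1811, 0.181]
tool_rot: [[-0.086, 0.996, -0.001], [0.996, 0.086, -0.0], [-0.0, -0.001, -1.0]]
ft_force: [0.2, -0.0, -4.1]
grip_width: 0.0163
gripper_force: 68.8
```

>>> step_arm --fingers '[1,1,1,1,1,1,1,1,1,1]' --pt "-0.2 -0.07 0" --pt "-0.3 -0.08 0" --pt "-0.35 -0.08 0" --pt "-0.35 -0.08 0" --pt "-0.3 -0.08 0" --pt "-0.2 0 0" --pt "0 0 0" --pt "0 0 0" --pt "0 0 0" --pt "0 0 0" --twist '[0,0,0,0,0,0,0.035,0.035,0,0]'

```text
time_s: 10.3
position: [0.4371, 0.0083, 0.1809]
tool_rot: [[0.132, 0.991, 0.0], [0.991, -0.132, -0.0], [-0.0, 0.0, -1.0]]
ft_force: [-0.7, 0.1, -3.5]
grip_width: 0.0168
gripper_force: 68.8
```

Run:
```python
from h import *
s=monitor.observe();print(s["position"],s["ft_force"],s["grip_width"],np.round(s["tool_rot"],3).tolist())
ims=[]
for n in("side","top"):
    im,d=optics.get_image(n); ims.append(im)
    v,u=np.mgrid[:400,:640]; P=world(n,np.c_[u.ravel(),v.ravel()],d.ravel()).reshape(400,640,3); H,S,V=cv2.split(cv2.cvtColor(im,cv2.COLOR_BGR2HSV))
    m=(H>20)&(H<35)&(S>120)&(V>50)&(np.hypot(P[...,0]-.436,P[...,1]-.01)<.09)&(P[...,2]>.05)
    p=P[m]; top=p[p[:,2]>np.percentile(p[:,2],98)-.008]
    print(n,len(p),len(top),"bar z",np.median(top[:,2]).round(4),np.percentile(top,[1,50,99],axis=0).round(4).tolist())
    if len(top)>30:
        r=cv2.minAreaRect(top[:,:2].astype(np.float32)); print(np.round(r[0],4),np.round(r[1],3),round(r[2],1))
    p=P[(d>0)&(np.hypot(P[...,0]-.436,P[...,1]-.01)<.1)&(P[...,2]<.15)&(P[...,2]>.03)]; print(" all",np.percentile(p,[0.5,99.5],axis=0).round(3).tolist())
    g=(H>50)&(H<75)&(S>100)&(V>40)&(np.hypot(P[...,0]-.435,P[...,1]-.01)<.12)&(P[...,2]<.04); print(" green",g.sum())
cv2.imwrite("pics/e.png",np.vstack([cv2.resize(ims[0][120:320,250:490],(720,600))]))
```

```text
[0.43707271 0.00827682 0.18087971] [-0.71037078  0.14686765 -3.45420741] 0.016821637792489498 [[0.132, 0.991, 0.0], [0.991, -0.132, -0.0], [-0.0, 0.0, -1.0]]
side 2386 319 bar z 0.2331 [[0.397, -0.0477, 0.2265], [0.4381, 0.0435, 0.2331], [0.4527, 0.0721, 0.2551]]
[0.4239 0.0157] [0.123 0.048] 66.4
 all [[0.399, -0.05, 0.077], [0.474, 0.077, 0.15]]
 green 299
top 44 16 bar z 1.3349 [[0.4625, 0.0119, 1.3349], [0.4625, 0.0119, 1.3349], [0.4625, 0.0119, 1.3349]]Traceback (most recent call last):
  File "<stdin>", line 12, in <module>
    return _quantile_unchecked(
        a, q, axis, out, overwrite_input, method, keepdims, weights)
    return _ureduce(a,
                    func=_quantile_ureduce_func,
    ...<5 lines>...
                    overwrite_input=overwrite_input,
                    method=method)
    r = func(a, **kwargs)
    result = _quantile(arr,
                       quantiles=q,
    ...<2 lines>...
                       out=out,
                       weights=wgt)
    slices_having_nans = np.isnan(arr[-1, ...])
                                  ~~~^^^^^^^^^
IndexError: index -1 is out of bounds for axis 0 with size 0
```

Fits match the expected pose: the casing corners are where they should be over the pad and the foot is at z≈0.074, so there are about 62 mm to go down. I lower 52 mm and then look.

>>> step_arm --fingers '[1,1,1,1,1]' --pt "0 0 0.15" --pt "0 0 0.2" --pt "0 0 0.12" --pt "0 0 0.05" --pt "0 0 0" --twist '[0,0,0,0,0]'

```text
time_s: 11.02
position: [0.4369, 0.0083, 0.129]
tool_rot: [[0.134, 0.991, 0.0], [0.991, -0.134, -0.0], [0.0, 0.0, -1.0]]
ft_force: [-0.4, -0.7, -4.6]
grip_width: 0.0163
gripper_force: 68.8
```

Run:
```python
from h import *
s=monitor.observe();print(s["position"],s["ft_force"],s["grip_width"])
n="side"; im,d=optics.get_image(n)
v,u=np.mgrid[:400,:640]; P=world(n,np.c_[u.ravel(),v.ravel()],d.ravel()).reshape(400,640,3); H,S,V=cv2.split(cv2.cvtColor(im,cv2.COLOR_BGR2HSV))
near=np.hypot(P[...,0]-.436,P[...,1]-.01)<.1
p=P[(d>0)&near&(P[...,2]<.11)&(P[...,2]>.03)]; print(np.percentile(p,[.5,99.5],axis=0).round(3).tolist())
y=P[near&(H>20)&(H<35)&(S>120)&(V>50)&(P[...,2]>.1)]; print("bar top z",np.percentile(y[:,2],[90,95]).round(4))
b=cv2.boxPoints(((0,0),(.06,.13),0))
def rectpose(m):
    r=cv2.minAreaRect(P[m][:,:2].astype(np.float32)); return np.round(r[0],4),np.round(r[1],3),round(r[2],1)
print("pad",rectpose((V<90)&(P[...,2]<.02)&(P[...,2]>.007)&near))
print("casing",rectpose((d>0)&near&(P[...,2]<.105)&(P[...,2]>.035)))
cv2.imwrite("pics/e.png",cv2.resize(im[120:320,250:490],(720,600)))
```

```text
[0.4369301  0.00834011 0.12902729] [-0.41240032 -0.71767699 -4.60458896] 0.016333267143638416
[[0.399, -0.05, 0.031], [0.473, 0.077, 0.11]]
bar top z [0.1805 0.1818]
pad (array([0.4365, 0.0071]), array([0.161, 0.09 ]), 82.4)
casing (array([0.4142, 0.0224]), array([0.142, 0.057]), 58.2)
```

View pics/e.png

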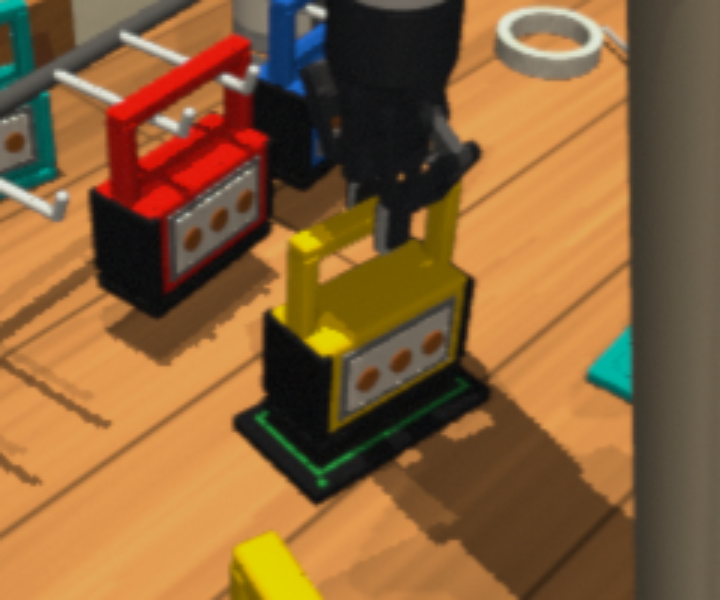

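The yellow light (390,350) is aligned just over the green outline (320,470), with the foot at z≈0.022 and about 10 mm left.

>>> step_arm --fingers '[1,1,1,1,1]' --pt "0 0 0.03" --pt "0 0 0.03" --pt "0 0 0.02" --pt "0 0 0.01" --pt "0 0 0" --twist '[0,0,0,0,0]'

```text
time_s: 11.7
position: [0.4368, 0.0084, 0.1199]
tool_rot: [[0.134, 0.991, -0.0], [0.991, -0.134, 0.0], [-0.0, -0.0, -1.0]]
ft_force: [-0.1, -0.0, -5.2]
grip_width: 0.017
gripper_force: 68.8
```

>>> step_arm --fingers '[1,1,1]' --pt "0 0 0.01" --pt "0 0 0" --pt "0 0 0" --twist '[0,0,0]'

```text
time_s: 12.08
position: [0.4368, 0.0083, 0.1189]
tool_rot: [[0.134, 0.991, 0.0], [0.991, -0.134, -0.0], [-0.0, 0.0, -1.0]]
ft_force: [0.0, -0.7, -3.6]
grip_width: 0.0167
gripper_force: 68.8
```

>>> step_arm --fingers '[1,1,1]' --pt "0 0 0.01" --pt "0 0 0" --pt "0 0 0" --twist '[0,0,0]'

```text
time_s: 12.45
position: [0.4374, 0.0082, 0.1185]
tool_rot: [[0.134, 0.991, 0.002], [0.991, -0.134, -0.0], [-0.0, 0.002, -1.0]]
ft_force: [-0.3, 0.7, 5.8]
grip_width: 0.0169
gripper_force: 70.1
```

The foot is on the pad: the force changed from −4 to +6 N. Now I release and retreat upward.

>>> step_arm --fingers '[-0.2,-0.4,-0.4,-0.4,-0.4,-0.4,-0.4,-0.4,-0.4,-0.4]' --pt "0 0 0" --pt "0 0 0" --pt "0 0 0" --pt "0 0 0" --pt "0 0 0" --pt "0 0 -0.1" --pt "0 0 -0.2" --pt "0 0 -0.4" --pt "0 0 -0.5" --pt "0 0 -0.5" --twist '[0,0,0,0,0,0,0,0,0,0]'

```text
time_s: 13.7
position: [0.4364, 0.0085, 0.2903]
tool_rot: [[0.134, 0.991, 0.001], [0.991, -0.134, -0.0], [-0.0, 0.001, -1.0]]
ft_force: [-0.2, -0.6, -0.5]
grip_width: 0.0603
gripper_force: 0.0
```

>>> step_arm --fingers '[-0.4,-0.4,-0.4,-0.4,-0.4,-0.4]' --pt "-0.5 0 0" --pt "-0.5 0 0" --pt "-0.5 0 0" --pt "-0.5 0 0" --pt "0 0 0" --pt "0 0 0" --twist '[0,0,0,0,0,0]'

```text
time_s: 14.45
position: [0.4099, -0.1894, 0.2883]
tool_rot: [[0.134, 0.991, 0.0], [0.991, -0.134, 0.0], [0.0, 0.0, -1.0]]
ft_force: [0.1, 0.2, -1.0]
grip_width: 0.0598
gripper_force: 0.0
```

Run:
```python
from h import *
s=monitor.observe();print(s["position"],s["ft_force"],s["grip_width"],np.abs(s["qvel"]).max(),s["time_s"])
ims=[]
for n in("side","top"):
    im,d=optics.get_image(n); ims.append(im)
    v,u=np.mgrid[:400,:640]; P=world(n,np.c_[u.ravel(),v.ravel()],d.ravel()).reshape(400,640,3); H,S,V=cv2.split(cv2.cvtColor(im,cv2.COLOR_BGR2HSV))
    near=(d>0)&(np.hypot(P[...,0]-.436,P[...,1]-.01)<.1)
    m=near&(H>20)&(H<35)&(S>120)&(V>50)&(P[...,2]>.166)&(P[...,2]<.18); p=P[m]
    if len(p)>20:
        r=cv2.minAreaRect(p[:,:2].astype(np.float32)); print(n,"bar",np.round(r[0],4),np.round(r[1],3),round(r[2],1),"z",np.median(p[:,2]).round(4))
    for q in("blue_light","red_light"):
        r=models.trace(n,q)
        if r: print(q,round(r[0]["confidence"],2),np.round(r[0]["point"]))
cv2.imwrite("pics/f.png",np.hstack([cv2.resize(ims[0][80:320,240:490],(400,384)),cv2.resize(ims[1][120:300,230:430],(400,384))]))
```

```text
[ 0.40989456 -0.18936221  0.28833498] [ 0.06039948  0.17543163 -0.96178288] 0.059814136383952624 1.4877680785224505 14.45
side bar [0.4366 0.0091] [0.128 0.019] 82.4 z 0.1707
blue_light 0.8 [356. 146.]
red_light 0.74 [312. 182.]
top bar [0.4362 0.0088] [0.128 0.019] 82.0 z 0.1712
blue_light 0.65 [402. 163.]
red_light 0.73 [331. 171.]
```

View pics/f.png

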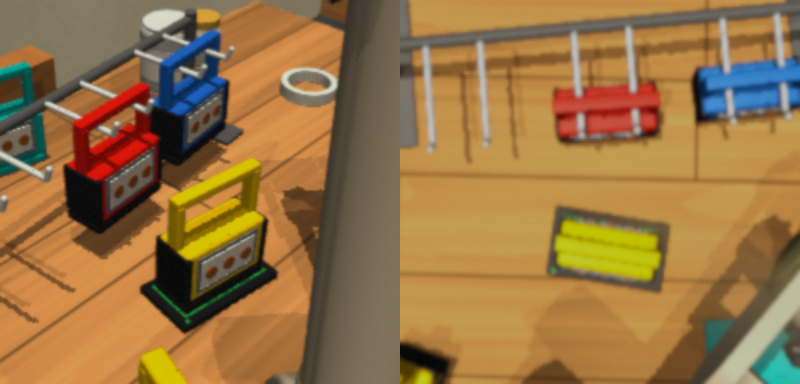

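The yellow light stands upright and centred on the pad (top crop (608,250)), within about 2 mm and aligned. The blue and red lights hang unmoved, and the arm is clear of everything.

```bash
python3 -c "
from rig import close_job; print(close_job())"
```

```text
the job is handed in; nothing more can be done
None
```

The yellow light is on the charging pad, upright, released, within about 2 mm of centre and lined up with the pad; the blue and red lights hang where they were, and the job was handed in after about 15 s of robot time (no verdict was returned).

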